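# Book in a solder paste jar at the code scanner

### The arm

A 6-joint arm with a two-finger parallel gripper is mounted at the origin on the work surface. World frame = base frame: x ahead of the robot, y to its left, z up, the work surface at z = 0. Lengths are in m, angles in degrees, forces in N, time in s.
With the tool pointing down it reaches from about 0.25 to 0.725 m from the base axis. Payload 9.7 kg.
Tool frame: the origin (TCP) lies between the finger pads; the fingertips stand 19 mm ahead of it and the grasp point (between the pads) is the TCP; z points along the fingers, y is the line along which they close (so a half turn about z gives the same grasp; the last joint's range is limited). The gripper opens to 85 mm and grips with 20 to 120 N. Pads are 22 mm wide; open, the fingers measure 114 mm over their backs; the gripper's body (76 mm by 85 mm) begins 54 mm behind the grasp point. The pads swing forward as they close: fully open they stand 13 mm farther back than shut.
Start: joints at [72.479, 4.979, 10.078, 95.1, 0, 90], TCP at [0.166, 0.524, 0.212] pointing down, gripper open.
Joint ranges: [-179.16, 179.16], [-48.56, 103.87], [-65.8, 70.77], [-126.05, 130.52], [-82.76, 87.17], [-180, 180]. Speed limits (degrees/s): [127.2, 127.2, 147.25, 180, 180, 180].

### API

Orientations are given as [roll, pitch, yaw] about the fixed x, y, z axes, in that order (R = Rz(yaw) Ry(pitch) Rx(roll)).
In Python, from workcell import bot gives the robot as it stands. The module is installed in compiled form; this text tells all that it offers.
- The arm moves only by the shell command python3 -m crank 'ROWS' [OPENING] [FORCE]. ROWS is JSON, a list that holds one entry, the list of rows, each a list of 6 numbers: the shift along the world's x, y, z as a fraction of full scale, then the turn, a rotation vector about the world's x, y, z as a fraction of full scale. In form: [[[x, y, z, wx, wy, wz], ...]]. A call has 1 to 20 rows; each row shifts and turns the commanded pose from where the row before left it; what a row does not reach is not made up. Full scale, the value 1, is 20 mm for a shift and 0.12 rad for a turn. A row lasts 1/12 s, in which the tool goes at most 41.7 mm and 7.16 degrees, less where a joint would pass 70% of its speed; a pose out of reach is approached as far as the arm can. A call with a number of a shift or a turn outside -1 to 1 is refused whole. A call with a gripper value outside its range is refused whole. OPENING is the opening, from 0 (shut) to 1 (fully open), set as the call begins (- or left out, the last holds). The fingers move at their own pace and stop on an object; FORCE is the grip in N (left out, the last holds). Time passes only in rows, so rows that do not move let the fingers close. It gives the time, the measured TCP pose, the force, the opening and the grip force at its end, in the units of the state.
- bot.get_obs(): the state, without advancing time (a new reading comes with each control period).
- bot.camera(name): name is "scene" or "top" or "wrist"; returns the picture (420x560x3 uint8, red, green, blue); there is no depth.
- bot.camera_model(name): a dict with "vertical_fov" (degrees; the focal length in pixels is half the picture's height over the tangent of half this angle, whatever the lens; pixels are square), "cx", "cy" (the principal point, pixels), "R" (3x3) and "t" (3): a world point X has camera coordinates R X + t. Camera axes: x right, y down, z forward; pixel columns grow to the right and rows downward; lengths in m; the calibration is good to about 2 mm. A picture is of the moment at which its call begins: read the wrist's pose just before it. camera_model takes no time and is no camera call; for the wrist camera it gives the pose at the moment of the call.
- bot.job_done(): hands the job in; it is judged then, once.
The state is a dict: "time": time; "q": joint angles; "qd": joint speeds; "joint_efforts": joint torques, N m; "ee_pos": TCP position; "tcp_rot": TCP orientation; "wrist_force": force on the tool from outside, world axes, zero at the start; "torque": the same for the moment, N m; "opening": finger opening in m; "grasp_force": force on a finger pad.
Only numpy, scipy, OpenCV 4.12 (cv2) and the standard library are available. Lean on these libraries where they do the work, as an engineer would, in place of code of your own. Each camera call takes 0.05 s, during which the arm holds its last target. There are 200 camera calls.

### The job

The code scanner on this electronics bench is running: first switch it off at its red rotary handle (yellow plate). Then stand the green-lidded paste jar upright on the white scan spot, in its middle, with its black code patch squarely facing the scanner's red window, let go of it, and turn the scanner back on. Leave the black-handled lamp switch as it is, never let the jar fall over, and do not shift or knock over anything else on the bench.

Things in the scene. Friction and masses are not known exactly. Their poses are not given: they have to be found in the camera images.
- scan_switch (a joint): angle of the scanner's rotary switch (red handle on a yellow round plate), rad: 0 = on (green tick, white-dot end straight up the slope), 1.047 = off (white tick, white-dot end 60 degrees to the left of that, seen facing the panel); grows anticlockwise seen facing the panel; a spring snaps it to the nearer end; starts on
- scan_switch_grip (a point): centre of the scanner switch's red handle, on its turning axis, 35 mm out from the sloping panel. The bar is 70 mm long, 14 mm thick, stands 11 to 42 mm out from the panel. The frame turns with the handle: z = turning axis out of the panel (35 degrees from vertical), x along the bar to its white-dot end, y across the bar (pinch along y, tool along -z)
- scan_switch_pod: scanner switch pod fixed on the bench: base plate 160 x 120 mm, grey 110 x 160 mm panel sloping 35 degrees and looking along -x and up. A steel guard rod 8 mm thick crosses over the handle, 82 mm up the slope from the axis, 105 mm out from the panel, on legs 50 mm to either side; highest point about 225 mm above the bench. Origin under its centre
- lamp_switch (a joint): angle of the lamp's rotary switch (black handle on a grey round plate), rad: 0 = on, 1.047 = off; starts on and must stay so
- lamp_switch_grip (a point): centre of the lamp switch's black handle, on its turning axis, 35 mm out from the sloping panel. The bar is 70 mm long, 14 mm thick, stands 11 to 42 mm out from the panel. The frame turns with the handle: z = turning axis out of the panel (35 degrees from vertical), x along the bar to its white-dot end, y across the bar (pinch along y, tool along -z); not to be turned
- lamp_switch_pod: lamp switch pod fixed on the bench: base plate 160 x 120 mm, grey 110 x 160 mm panel sloping 35 degrees and looking along -x and up. A steel guard rod 8 mm thick crosses over the handle, 82 mm up the slope from the axis, 105 mm out from the panel, on legs 50 mm to either side; highest point about 225 mm above the bench. Origin under its centre
- jar: paste jar: white, 54 mm diameter, green lid (51 mm diameter from 56 mm up), 70 mm tall, 0.2 to 0.33 kg; origin at its underside's centre, z up, x axis towards its code. A black code patch 26 mm tall is on its side and a black stripe on the lid runs from the centre to that same side. Starts in any of the three places of the tray
- jar_code (a point): centre of the black code patch on the jar's side, 27 mm from the jar's axis and 30 mm above its underside
- scan_station: scan station fixed on the bench: dark steel plate 170 x 100 x 8 mm with a black scanner block (50 x 70 mm, top 83 mm above the bench) at its +x end; the red window in the block's face looks along -x at the scan spot; origin under the plate's centre
- scan_spot (a point): centre of the white scan spot (60 mm disc with a blue rim) on the plate's top, 8 mm above the bench; x axis points at the scanner window, which is 70 mm away
- tray: black kitting tray fixed on the bench, 100 x 240 mm (long side along its y), rim 12 mm tall, floor 4 mm above the bench; holds the paste jar, the flux bottle and the spool in a row at 75 mm pitch along y, in any order; origin under its centre
- flux_bottle: small closed yellow bottle with red cap, 36 mm diameter, 95 mm tall, bystander in the tray; origin at its underside's centre
- solder_spool: bare metal spool, 44 mm diameter, 46 mm tall, standing in the tray, bystander; origin at its underside's centre
- tape_roll: orange roll of tape lying flat, 68 mm diameter, 24 mm tall, bystander; origin at its underside's centre
- pot: white open pot, 60 mm diameter, 60 mm tall, bystander; origin at its underside's centre
- screwdriver: orange-handled screwdriver lying flat, 170 mm long, bystander; x axis from handle to blade
- blue_jar: jar of the same shape as the paste jar but with a blue lid and no code patch, bystander; origin at its underside's centre
Mind the look-alikes: they are no part of the job. Leave any pink or purple look-alike of the jar alone.

How it is judged (in metres and radians):
On the way, in this order (a step that is already met when the one before it is completed fails the run):
1. the scanner switch is turned off while the jar still stands in the tray (value of joint scan_switch above 0.9 rad and distance of jar from where it was at the start of the episode below 0.02 m), for 0.2 s.
2. with the scanner off, the jar stands released on the scan spot with its code facing the window (value of joint scan_switch above 0.9 rad and horizontal distance between jar and scan_spot below 0.015 m and z of jar in the frame of scan_spot between -0.006 and 0.006 m and angle between jar's own z axis and vertical below 0.1 rad and angle between the x axis of jar and the x axis of scan_spot, either way round below 0.25 rad and x of jar_code in the frame of scan_spot above 0.005 m and contact force between jar and the fingers below 0.1 N and linear speed of jar below 0.02 m/s), for 0.2 s.
3. the scanner switch is turned back on (value of joint scan_switch below 0.15 rad), for 0.2 s.
At the end, for the whole second after the job is handed in: The scanner switch is on (within about 8 degrees of its stop), the lamp switch still on, and the jar stands upright and still on the scan spot, within 15 mm of its middle, its code facing the window to within 14 degrees, released (value of joint each of scan_switch, lamp_switch below 0.15 rad and horizontal distance between jar and scan_spot below 0.015 m and z of jar in the frame of scan_spot between -0.006 and 0.006 m and angle between jar's own z axis and vertical below 0.1 rad and angle between the x axis of jar and the x axis of scan_spot, either way round below 0.25 rad and x of jar_code in the frame of scan_spot above 0.005 m and contact force between jar and the fingers below 0.1 N and linear speed of jar below 0.02 m/s); the robot touches nothing.
It fails at once if the jar is tipped over (angle between jar's own z axis and vertical above 0.6 rad).
It fails at once if the lamp switch is turned (value of joint lamp_switch above 0.4 rad).
It fails at once if a bystander is shifted by more than 30 mm or knocked over (distance of any of flux_bottle, solder_spool, tape_roll, pot, screwdriver, blue_jar from where it was at the start of the episode above 0.03 m or angle between any of flux_bottle, solder_spool, tape_roll, pot, blue_jar's own z axis and vertical above 0.6 rad).
It also fails if it takes over 72 s, if anything falls off the work surface, if the arm or the gripper's body presses on something with over 40 N, if the wrist force passes 120 N, or if a joint passes its speed limit or range.

## Working session

There is one attempt and no reset: what is moved stays moved. The work goes in short steps, Python scripts to look and compute and a shell command to move; the robot and the scene stay as the last step left them, time stands still between calls to the robot, and variables do not carry over. Pictures are saved under pics/ and viewed, at most 10 in all, crops included, and the job is handed in when it is done.

```bash
mkdir -p pics; cat > h.py <<'E'
import numpy as np, cv2, json
from workcell import bot
def snap(n,f):
    m=bot.camera_model(n); im=bot.camera(n); cv2.imwrite(f'pics/{f}.png',cv2.cvtColor(im,cv2.COLOR_RGB2BGR)); return im,m
def ray(m,u,v):
    f=210/np.tan(np.radians(m['vertical_fov'])/2); R=np.array(m['R']); t=np.array(m['t'])
    d=R.T@np.array([(u-m['cx'])/f,(v-m['cy'])/f,1]); return -R.T@t,d
def onz(m,u,v,z):
    o,d=ray(m,u,v); return o+d*(z-o[2])/d[2]
def proj(m,X):
    f=210/np.tan(np.radians(m['vertical_fov'])/2); c=np.array(m['R'])@np.array(X)+np.array(m['t']); return f*c[0]/c[2]+m['cx'],f*c[1]/c[2]+m['cy']
def tri(*rs):
    A=0;b=0
    for o,d in rs:
        d=d/np.linalg.norm(d); P=np.eye(3)-np.outer(d,d); A=A+P; b=b+P@o
    return np.linalg.solve(A,b)
E
python3 - <<'E'
from h import *
import pickle
out={}
for n in ['scene','top']:
    im,m=snap(n,n+'0'); out[n]=(im,m); print(n,m)
pickle.dump(out,open('p0.pkl','wb'))
print(bot.get_obs())
E
```

```text
scene {'vertical_fov': 51.634435474029765, 'cx': 273.51646166685873, 'cy': 212.39794590747454, 'R': array([[-0.83564516,  0.5488776 ,  0.02074971],
       [ 0.31523085,  0.51017823, -0.80021727],
       [-0.44980738, -0.66215674, -0.59935112]]), 't': array([ 0.41962614, -0.07810573,  1.45585296])}
top {'vertical_fov': 44.31798576206988, 'cx': 266.61910494970897, 'cy': 203.2846394991346, 'R': array([[ 0.02019513, -0.99977441, -0.00657973],
       [-0.98457608, -0.01874332, -0.17395008],
       [ 0.17378751,  0.00999119, -0.98473249]]), 't': array([-0.00790087,  0.53447494,  1.44706491])}
{'time': 0.1, 'q': array([ 7.24773208e+01,  5.00786677e+00,  1.00367840e+01,  9.51001940e+01,
       -5.88811485e-05,  9.00004839e+01]), 'qd': array([-0.04695559, -0.02733136, -0.05375883,  0.10928079, -0.02285451,
       -0.02682476]), 'joint_efforts': array([ 1.42027202e-03, -5.21560478e+01,  4.65654445e+01,  1.59457169e-02,
        1.94676488e-05,  1.20321566e-06]), 'ee_pos': array([0.16552131, 0.52424185, 0.21103498]), 'tcp_rot': array([-1.79928723e+02,  5.94830247e-05,  1.62476837e+02]), 'wrist_force': array([0.11984226, 0.53338549, 0.0382689 ]), 'torque': array([-0.02411472, -0.01281471,  0.02121579]), 'grasp_force': 0.0, 'opening': 0.08518408337283968}
```

View pics/top0.png

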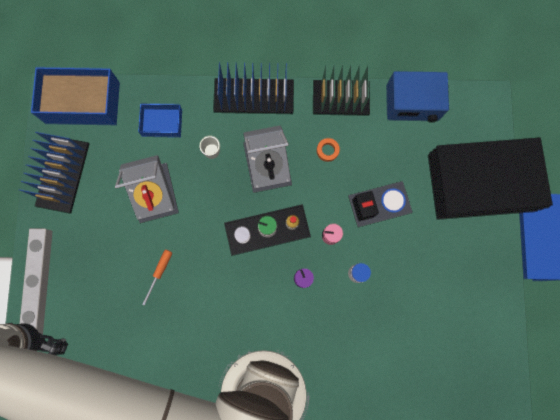

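View pics/scene0.png

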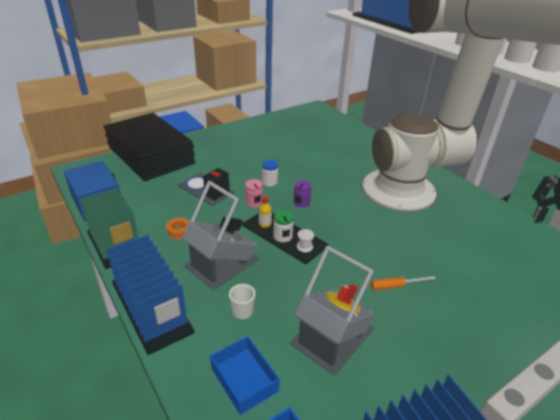

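```bash
python3 - <<'E'
from h import *
import pickle
o=pickle.load(open('p0.pkl','rb'))
c=lambda n,x,y,w,h,s:cv2.resize(cv2.cvtColor(o[n][0][y:y+h,x:x+w],cv2.COLOR_RGB2BGR),(w*s,h*s),interpolation=cv2.INTER_CUBIC)
a=np.hstack([c('top',110,150,80,75,5),c('top',345,170,80,75,5)])
b=np.hstack([c('top',220,195,100,56,4),c('scene',290,245,100,56,4)])
cv2.imwrite('pics/z0.png',np.vstack([a,b]))
def blobs(n,lo,hi,amin=15,zs=()):
    hsv=cv2.cvtColor(o[n][0],cv2.COLOR_RGB2HSV); mk=cv2.inRange(hsv,np.array(lo),np.array(hi))
    k,l,s,ce=cv2.connectedComponentsWithStats(mk)
    for i in range(1,k):
        if s[i,4]>=amin:
            print(n,lo,ce[i].round(1),s[i], [onz(o[n][1],*ce[i],z)[:2].round(4) for z in zs])
blobs('top',(50,150,90),(75,255,255),zs=(.074,))
blobs('top',(0,150,100),(8,255,255),zs=(.1,.12))
blobs('top',(18,150,100),(28,255,255),zs=(.08,.1))
blobs('top',(0,0,190),(180,60,255),zs=(.008,.05))
blobs('top',(100,150,100),(118,255,255),zs=(.008,.07))
blobs('scene',(0,150,100),(8,255,255))
blobs('scene',(18,150,100),(30,255,255))
E
```

```text
top (0, 150, 100) [143.8 187.1] [142 185   5   5  15] [array([0.5649, 0.3484]), array([0.5608, 0.3433])]
top (0, 150, 100) [148.2 199.4] [143 190  11  20 115] [array([0.5298, 0.3338]), array([0.5262, 0.3289])]
top (0, 150, 100) [367.1 203.5] [362 201  11   7  53] [array([ 0.5297, -0.2782]), array([ 0.5261, -0.2744])]
top (0, 150, 100) [292.7 219. ] [290 216   6   7  32] [array([ 0.4822, -0.0711]), array([ 0.4793, -0.0703])]
top (18, 150, 100) [148.1 193.1] [134 182  28  25 338] [array([0.5516, 0.3401]), array([0.5477, 0.3352])]
top (18, 150, 100) [292.1 222.4] [287 216  12  11  51] [array([ 0.4754, -0.0704]), array([ 0.4726, -0.0696])]
top (0, 0, 190) [211.3 148.6] [204 137  15  18 123] [array([0.7064, 0.1742]), array([0.6944, 0.169 ])]
top (0, 0, 190) [393.2 199.8] [384 190  20  20 317] [array([ 0.5592, -0.373 ]), array([ 0.5513, -0.363 ])]
top (0, 0, 190) [241.5 234.3] [235 228  14  14 156] [array([0.4472, 0.075 ]), array([0.4424, 0.0725])]
top (0, 0, 190) [ 40.2 234.5] [ 38 231   6   8  19] [array([0.4352, 0.6692]), array([0.4308, 0.6502])]
top (0, 0, 190) [  4.  286.8] [  0 259  
[... 937 characters left out ...]
 (100, 150, 100) [542.6 241.6] [ 522  194   38   86 2600] [array([ 0.443 , -0.8065]), array([ 0.4361, -0.7739])]
top (100, 150, 100) [361.1 272. ] [353 263  18  19 252] [array([ 0.3442, -0.2752]), array([ 0.3413, -0.2644])]
scene (0, 150, 100) [215.3 173.5] [211 171   9   6  34] []
scene (0, 150, 100) [264.9 199.4] [263 197   5   6  29] []
scene (0, 150, 100) [346.9 293.5] [338 285  19  19 228] []
scene (18, 150, 100) [264.8 208.8] [260 203  11  12  99] []
scene (18, 150, 100) [264.6 225.8] [260 225  10   3  17] []
scene (18, 150, 100) [125.6 230.2] [123 228   6   6  16] []
scene (18, 150, 100) [338.  301.1] [327 293  26  18 172] []
scene (18, 150, 100) [357.7 309.2] [356 307   4   5  15] []
```

View pics/z0.png

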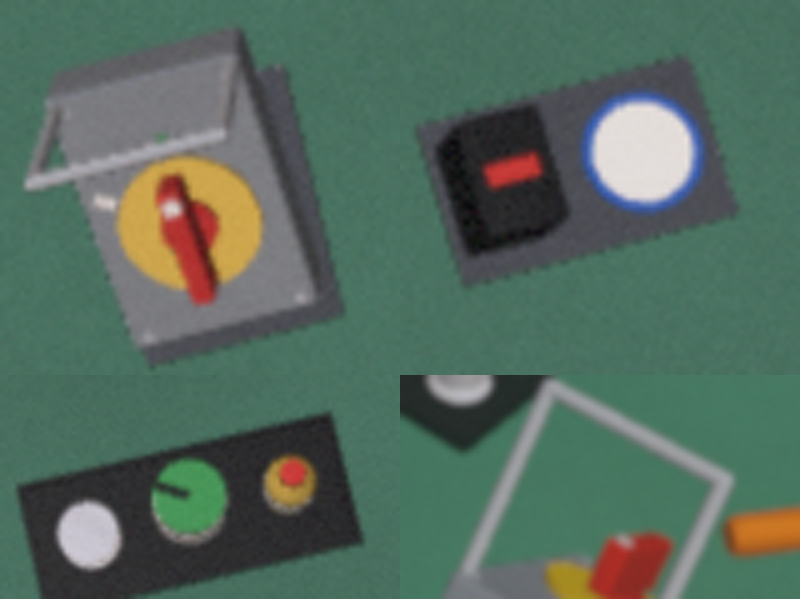

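```bash
python3 - <<'E'
from h import *
import pickle
o=pickle.load(open('p0.pkl','rb')); M=o['top'][1]; S=o['scene'][1]
A=lambda x,y:(110+x/5-.4,150+y/5-.4); B=lambda x,y:(345+x/5-.4,170+y/5-.4); C=lambda x,y:(220+x/4-.4,195+y/4-.4); D=lambda x,y:(290+x/4-.4,245+y/4-.4)
ang=lambda v:np.degrees(np.arctan2(v[1],v[0])).round(1)
r1=onz(M,*A(33,184),.221);r2=onz(M,*A(220,134),.221); print('rod',r1,r2,np.linalg.norm(r1-r2),ang(r1-r2)-90,(r1+r2)/2)
y=onz(M,*A(190,222),.090);print('yellow',y)
# scene rod ends (top corners) triangulated
t1=tri(ray(M,*A(33,184)),ray(S,*D(330,105)));t2=tri(ray(M,*A(220,134)),ray(S,*D(152,12)))
print('tri rod',t1,t2,ang(t1-t2)-90)
f1=onz(M,*A(147,338),.05);f2=onz(M,*A(306,298),.05);print('front',ang(f1-f2)-90)
# bar direction on/upslope
cs=[onz(M,*B(*p),.008) for p in [(17,127),(285,58),(338,212),(65,285)]]
print('station',sum(cs)/4,[np.linalg.norm(cs[i]-cs[i-1]).round(3) for i in range(4)],ang(cs[0]-cs[1]),ang(cs[3]-cs[2]),'spot',onz(M,*B(242,152),.008))
j=onz(M,*C(190,122),.074);k=onz(M,*C(157,112),.074);print('jar',j,ang(k-j))
tr=[onz(M,*C(*p),.012) for p in [(18,112),(332,38),(362,170)]];print('tray y',ang(tr[0]-tr[1]),np.linalg.norm(tr[0]-tr[1]),tr)
E
```

```text
rod [0.54054227 0.38882664 0.221     ] [0.56870013 0.29397142 0.221     ] 0.09894633159378506 16.5 [0.5546212  0.34139903 0.221     ]
yellow [0.54713914 0.33891202 0.09      ]
tri rod [0.53968097 0.38808558 0.2241781 ] [0.56865707 0.29249389 0.22435298] 16.900000000000006
front 15.5
station [ 0.54682436 -0.33324122  0.008     ] [np.float64(0.098), np.float64(0.167), np.float64(0.097), np.float64(0.168)] 105.7 106.1 spot [ 0.55843817 -0.37236931  0.008     ]
jar [ 4.67241802e-01 -3.09141714e-04  7.40000000e-02] 74.1
tray y 104.5 0.2384250504748861 [array([0.48047834, 0.12709031, 0.012     ]), array([ 0.54024806, -0.10372149,  0.012     ]), array([ 0.44250099, -0.12647514,  0.012     ])]
```

```bash
python3 -m crank '[[[0.77,-0.52,0.1,0,0,-1],[0.77,-0.52,0.1,0,0,-1],[0.77,-0.52,0.1,0,0,-1],[0.77,-0.52,0.1,0,0,-1],[0.77,-0.52,0.1,0,0,-1],[0.77,-0.52,0.1,0,0,-1],[0.77,-0.52,0.1,0,0,-1],[0.77,-0.52,0.1,0,0,-1],[0.77,-0.52,0.1,0,0,-1],[0.77,-0.52,0.1,0,0,-1],[0.77,-0.52,0.1,0,0,-1],[0.77,-0.52,0.1,0,0,-1],[0.77,-0.52,0.1,0,0,-1],[0.77,-0.52,0.1,0,0,-1],[0.77,-0.52,0.1,0,0,-1],[0.77,-0.52,0.1,0,0,-1],[0.77,-0.52,0.1,0,0,-1],[0.77,-0.52,0.1,0,0,-1],[0.77,-0.52,0.1,0,0,-1],[0.77,-0.52,0.1,0,0,-1]]]' 0.6 40
python3 -m crank '[[[0,0,0,0,0,-0.64],[0,0,0,0,0,-0.63],[0,0,0,0.24,-0.81,0],[0,0,0,0.24,-0.81,0],[0,0,0,0.24,-0.81,0],[0,0,0,0.24,-0.81,0],[0,0,0,0.24,-0.81,0],[0,0,0,0.24,-0.81,0],[0,0,0,0,0,0],[0,0,0,0,0,0],[0,0,0,0,0,0]]]'
cat >> h.py <<'E'
from scipy.spatial.transform import Rotation as Ro
def togo(pos,R):
    s=bot.get_obs(); R0=Ro.from_euler('xyz',s['tcp_rot'],degrees=True)
    print('t',s['time'],'pos',np.round(s['ee_pos'],4),'rpy',s['tcp_rot'].round(1),'q',s['q'].round(0),'shift/.02',((np.array(pos)-s['ee_pos'])/.02).round(2),'turn/.12',((Ro.from_matrix(R)*R0.inv()).as_rotvec()/.12).round(2))
def pod(yaw=16.3,p=(.5477,.3391,.088)):
    a=np.radians(yaw); xh=np.array([np.cos(a),np.sin(a),0]); yh=np.array([-np.sin(a),np.cos(a),0]); z=np.array([0,0,1.]); t=np.radians(35)
    n=-np.sin(t)*xh+np.cos(t)*z; u=np.cos(t)*xh+np.sin(t)*z
    return np.array(p),u,yh,n
E
python3 - <<'E'
from h import *
p,u,yh,n=pod(); R=np.c_[u,-yh,-n]
print(n,p+.035*n); togo(p+.13*n,R)
im,m=snap('wrist','w1')
# predicted pixels
for X in [p,p+.042*n,p+.042*n+.035*u,p+.042*n-.035*u,p+.082*u+.105*n+.05*yh,p+.082*u+.105*n-.05*yh]: print(np.round(proj(m,X),0))
E
```

```text
time: 1.77
ee_pos: [0.4945, 0.2818, 0.2512]
tcp_rot: [-178.2, 0.1, 28.8]
wrist_force: [0.8, 0.9, -0.3]
opening: 0.0508
grasp_force: 0.0
time: 2.68
ee_pos: [0.5139, 0.2399, 0.2532]
tcp_rot: [178.5, -34.5, 25.9]
wrist_force: [0.6, 0.7, -0.2]
opening: 0.0516
grasp_force: 0.0
[-0.5505217  -0.16098381  0.81915204] [0.52843174 0.33346557 0.11667032]
t 2.6833 pos [0.5139 0.2399 0.2532] rpy [178.5 -34.5  25.9] q [ 26. -28. -22.  62.  -2. 180.] shift/.02 [-1.89  3.91 -2.94] turn/.12 [ 0.2  -0.01 -1.27]
[197. 213.]
[183. 228.]
[186. 191.]
[181. 263.]
[ 84. 136.]
[236. 159.]
```

View pics/w1.png

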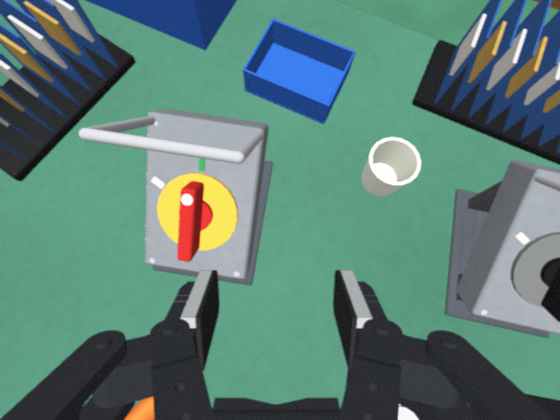

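```bash
python3 -m crank '[[[-0.1,0.2,0,-0.55,-0.16,0.82],[-0.1,0.2,0,-0.55,-0.16,0.82],[-0.1,0.2,0,-0.55,-0.16,0.82],[-0.1,0.2,0,-0.55,-0.16,0.82],[-0.1,0.2,0,-0.55,-0.16,0.82],[-0.1,0.2,0,-0.55,-0.16,0.82],[-0.1,0.2,0,-0.55,-0.16,0.82],[-0.1,0.2,0,-0.55,-0.16,0.82],[-0.1,0.2,0,-0.55,-0.16,0.82],[-0.1,0.2,0,-0.55,-0.16,0.82],[-0.1,0.2,0,-0.55,-0.16,0.82],[-0.1,0.2,0,-0.55,-0.16,0.82],[-0.1,0.2,0,-0.55,-0.16,0.82],[-0.1,0.2,0,-0.55,-0.16,0.82],[-0.1,0.2,0,-0.55,-0.16,0.82],[-0.1,0.2,0,-0.55,-0.16,0.82],[-0.1,0.2,0,-0.55,-0.16,0.82],[-0.1,0.2,0,-0.55,-0.16,0.82],[-0.1,0.2,0,-0.55,-0.16,0.82],[-0.1,0.2,0,-0.55,-0.16,0.82]]]' 
python3 -m crank '[[[0,0,0,-0.55,-0.16,0.82],[0,0,0,-0.55,-0.16,0.82],[0,0,0,-0.55,-0.16,0.82],[0,0,0,-0.55,-0.16,0.82],[0,0,0,-0.55,-0.16,0.82],[0,0,0,0,0,0],[0,0,0,0,0,0]]]'
python3 - <<'E'
from h import *
p,u,yh,n=pod(); togo(p+.13*n,np.c_[-u,yh,-n])
E
```

```text
time: 4.4
ee_pos: [0.4748, 0.321, 0.2525]
tcp_rot: [162.6, 28.3, 156.6]
wrist_force: [0.1, 0.1, 0.7]
opening: 0.0512
grasp_force: 0.0
time: 4.98
ee_pos: [0.4744, 0.3205, 0.2522]
tcp_rot: [-176.2, 35.0, -164.2]
wrist_force: [-0.0, -0.6, -0.2]
opening: 0.0515
grasp_force: 0.0
t 4.9833 pos [0.4744 0.3205 0.2522] rpy [-176.2   35.  -164.2] q [ 44. -23. -18.  65. -19.  24.] shift/.02 [ 0.09 -0.12 -2.89] turn/.12 [0.43 0.12 0.38]
```

```bash
python3 -m crank '[[[0.09,-0.12,-0.89,0.43,0.12,0.38],[0,0,-1,0,0,0],[0,0,-1,0,0,0],[0.5,0.15,-0.75,0,0,0],[0.5,0.15,-0.75,0,0,0],[0.5,0.15,-0.75,0,0,0],[0,0,0,0,0,0],[0,0,0,0,0,0]]]'
python3 - <<'E'
from h import *
p,u,yh,n=pod(); togo(p+.038*n,np.c_[-u,yh,-n])
im,m=snap('wrist','w2')
E
```

```text
time: 5.65
ee_pos: [0.5055, 0.3261, 0.1482]
tcp_rot: [-179.9, 34.9, -163.6]
wrist_force: [-0.1, 0.5, -0.2]
opening: 0.0508
grasp_force: 0.0
t 5.65 pos [0.5055 0.3261 0.1482] rpy [-179.9   34.9 -163.6] q [ 39. -22. -30.  50. -13.  19.] shift/.02 [ 1.06  0.34 -1.45] turn/.12 [ 0.01 -0.01 -0.  ]
```

View pics/w2.png

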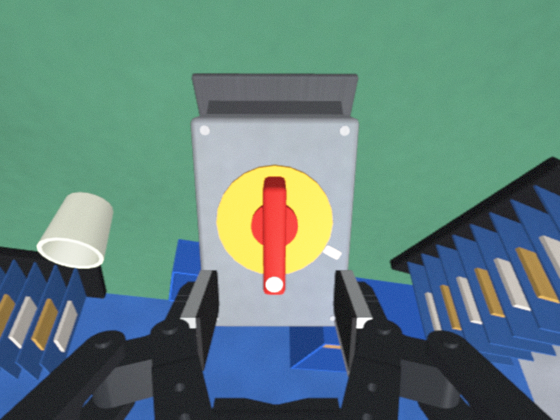

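```bash
python3 -m crank '[[[0.35,0.11,-0.49,0,0,0],[0.35,0.11,-0.48,0,0,0],[0.36,0.12,-0.48,0,0,0],[0,0,0,0,0,0],[0,0,0,0,0,0]]]'
python3 -m crank '[[[0,0,0,0,0,0],[0,0,0,0,0,0],[0,0,0,0,0,0],[0,0,0,0,0,0],[0,0,0,0,0,0],[0,0,0,0,0,0]]]' 0 40
python3 -m crank '[[[0,0,0,-0.4,-0.12,0.6],[0,0,0,-0.4,-0.12,0.6],[0,0,0,-0.4,-0.12,0.6],[0,0,0,-0.4,-0.12,0.6],[0,0,0,-0.4,-0.12,0.6],[0,0,0,-0.4,-0.12,0.6]]]'
python3 - <<'E'
from h import *
p,u,yh,n=pod(); togo(p+.038*n,np.c_[-u,yh,-n])
E
```

```text
time: 6.12
ee_pos: [0.5265, 0.3332, 0.1209]
tcp_rot: [-179.9, 35.1, -163.5]
wrist_force: [-0.2, -0.1, -0.6]
opening: 0.0514
grasp_force: 0.0
time: 6.62
ee_pos: [0.5265, 0.3331, 0.1202]
tcp_rot: [-179.9, 35.1, -163.5]
wrist_force: [0.2, -0.3, 0.1]
opening: 0.0
grasp_force: 0.0
time: 7.12
ee_pos: [0.5265, 0.333, 0.1199]
tcp_rot: [-160.4, 29.8, -127.8]
wrist_force: [-0.4, 0.7, 0.2]
opening: -0.0001
grasp_force: 0.0
t 7.1167 pos [0.5265 0.333  0.1199] rpy [-160.4   29.8 -127.8] q [ 38. -19. -31.  45. -12. -12.] shift/.02 [ 0.01 -0.   -0.04] turn/.12 [ 2.43  0.74 -3.66]
```

```bash
python3 - <<'E'
from h import *
im,m=snap('wrist','w3'); im2,M=snap('scene','s3')
a=cv2.cvtColor(im,cv2.COLOR_RGB2BGR); b=cv2.resize(cv2.cvtColor(im2[220:370,270:400],cv2.COLOR_RGB2BGR),(364,420),interpolation=cv2.INTER_CUBIC)
cv2.imwrite('pics/c3.png',cv2.resize(np.hstack([a,b]),(800,364)))
E
```

```text
(no output)
```

View pics/c3.png

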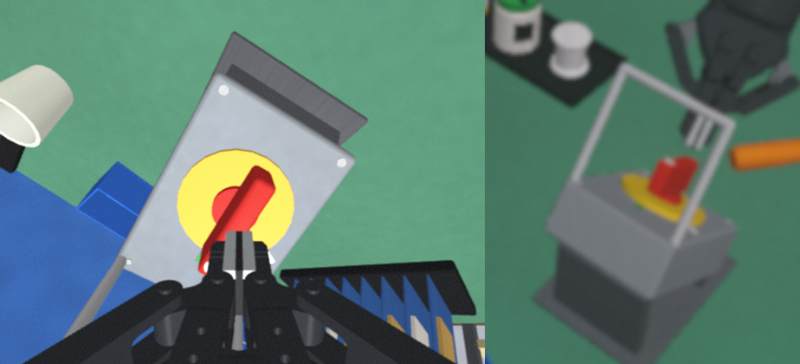

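```bash
python3 - <<'E'
from h import *
p,u,yh,n=pod(); S=bot.camera_model('scene'); W=bot.camera_model('wrist'); s=bot.get_obs(); R=Ro.from_euler('xyz',s['tcp_rot'],degrees=True).as_matrix()
print('cam scene',-np.array(S['R']).T@S['t'],'wrist',-np.array(W['R']).T@W['t'])
for nm,X in dict(tcp=s['ee_pos'],tip=s['ee_pos']+.019*R[:,2],p=p,bartop=p+.042*n,dot=p+.042*n+.03*u,rod1=p+.082*u+.105*n+.05*yh,rod2=p+.082*u+.105*n-.05*yh).items(): print(nm,np.round(X,3),'scene',np.round(proj(S,X),0),'wrist',np.round(proj(W,X),0), 'tool frame',(R.T@(X-s['ee_pos'])).round(3))
print('cam tool frame',R.T@(-np.array(W['R']).T@W['t']-s['ee_pos']), R.T@np.array(W['R']).T)
# triangulate scene tip & wrist tip
tipS=(358.7,273.6); tipW=(240/800*924,235/800*924)
t=tri(ray(S,*tipS),ray(W,*tipW)); print('tip tri',t)
print('dot tri scene now / top before', tri(ray(S,347,286)))if 0 else None
E
```

```text
cam scene [1.03013329 0.77352731 0.80135843] wrist [0.39300226 0.24958203 0.21028606]
tcp [0.526 0.333 0.12 ] scene [351. 288.] wrist [276. 264.] tool frame [0. 0. 0.]
tip [0.537 0.336 0.104] scene [347. 296.] wrist [276. 248.] tool frame [-0.    -0.     0.019]
p [0.548 0.339 0.088] scene [343. 304.] wrist [276. 234.] tool frame [ 0.    -0.     0.039]
bartop [0.525 0.332 0.122] scene [351. 287.] wrist [276. 267.] tool frame [ 0.     0.    -0.003]
dot [0.548 0.339 0.14 ] scene [346. 288.] wrist [246. 311.] tool frame [-0.026 -0.015 -0.003]
rod1 [0.54  0.389 0.221] scene [372. 272.] wrist [279. 545.] tool frame [-0.096  0.002 -0.066]
rod2 [0.568 0.293 0.221] scene [328. 249.] wrist [ 46. 458.] tool frame [-0.045 -0.085 -0.066]
cam tool frame [ 8.33541324e-02  6.53975489e-05 -1.61238703e-01] [[ 4.25324241e-04 -9.45865038e-01 -3.24559931e-01]
 [ 9.99999898e-01  3.52924502e-04  2.81936373e-04]
 [-1.52128607e-04 -3.24560018e-01  9.45865092e-01]]
tip tri [0.49920343 0.32055367 0.13956892]
```

```bash
python3 - <<'E'
from h import *
W=bot.camera_model('wrist'); f=210/np.tan(np.radians(W['vertical_fov'])/2); s=bot.get_obs(); R=Ro.from_euler('xyz',s['tcp_rot'],degrees=True).as_matrix()
print('f',f)
for x in (0,.011):
  for z in (-.05,-.04,-.03,-.02,0,.019):
    print(x,z,[np.round(proj(W,s['ee_pos']+R@np.array([x,y,z])),0) for y in (0,-.0255,.0255)], np.round(proj(bot.camera_model('scene'),s['ee_pos']+R@np.array([x,0,z])),1))
g=cv2.imread('pics/s3.png'); cv2.imwrite('pics/s3z.png',cv2.resize(g[225:325,290:400],(770,600) if 0 else (660,600),interpolation=cv2.INTER_CUBIC))
E
```

```text
f 357.19054551480014
0 -0.05 [array([275., 327.]), array([207., 327.]), array([344., 327.])] [360.5 267.2]
0 -0.04 [array([276., 311.]), array([211., 311.]), array([340., 311.])] [358.5 271.4]
0 -0.03 [array([276., 297.]), array([215., 297.]), array([336., 297.])] [356.6 275.6]
0 -0.02 [array([276., 285.]), array([219., 285.]), array([332., 285.])] [354.7 279.8]
0 0 [array([276., 264.]), array([225., 264.]), array([326., 264.])] [350.8 288.2]
0 0.019 [array([276., 248.]), array([229., 248.]), array([322., 248.])] [347.1 296.1]
0.011 -0.05 [array([275., 301.]), array([205., 301.]), array([346., 301.])] [359.8 266. ]
0.011 -0.04 [array([276., 287.]), array([210., 287.]), array([341., 287.])] [357.9 270.1]
0.011 -0.03 [array([276., 274.]), array([214., 274.]), array([337., 274.])] [355.9 274.3]
0.011 -0.02 [array([276., 263.]), array([218., 263.]), array([334., 263.])] [354.  278.4]
0.011 0 [array([276., 244.]), array([224., 244.]), array([327., 244.])] [350.2 286.7]
0.011 0.019 [array([276., 230.]), array([229., 230.]), array([323., 230.])] [346.6 294.5]
```

View pics/s3z.png

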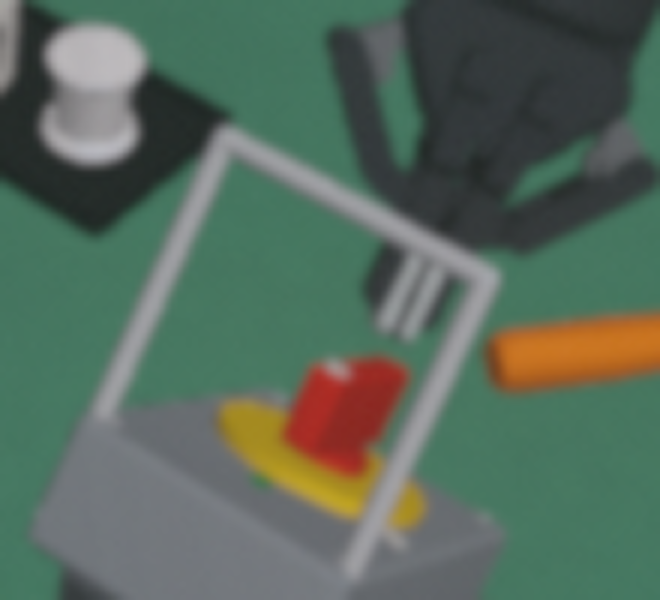

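```bash
python3 -m crank '[[[0,0,0,0.4,0.12,-0.6],[0,0,0,0.4,0.12,-0.6],[0,0,0,0.4,0.12,-0.6],[0,0,0,0.4,0.12,-0.6],[0,0,0,0.4,0.12,-0.6],[0,0,0,0.4,0.12,-0.6],[0,0,0,0,0,0],[0.26,0.07,-0.38,0,0,0],[0.26,0.07,-0.38,0,0,0],[0.26,0.07,-0.38,0,0,0],[0.26,0.07,-0.38,0,0,0],[0.26,0.07,-0.38,0,0,0],[0,0,0,0,0,0],[0,0,0,0,0,0]]]' 0.6
python3 -m crank '[[[0,0,0,0,0,0],[0,0,0,0,0,0],[0,0,0,0,0,0],[0,0,0,0,0,0],[0,0,0,0,0,0],[0,0,0,0,0,0]]]' 0 40
python3 - <<'E'
from h import *
p,u,yh,n=pod(); togo(p-.008*n,np.c_[-u,yh,-n])
E
```

```text
time: 8.38
ee_pos: [0.5524, 0.3397, 0.0806]
tcp_rot: [-179.8, 35.0, -163.4]
wrist_force: [0.1, 0.2, 0.4]
opening: 0.0515
grasp_force: 0.0
time: 8.88
ee_pos: [0.5535, 0.3391, 0.0849]
tcp_rot: [-179.8, 35.3, -163.5]
wrist_force: [-9.3, -13.7, 14.7]
opening: 0.0133
grasp_force: 44.3
t 8.8833 pos [0.5535 0.3391 0.0849] rpy [-179.8   35.3 -163.5] q [ 37. -15. -31.  40. -12.  17.] shift/.02 [-0.07  0.07 -0.17] turn/.12 [ 0.01  0.05 -0.  ]
```

```bash
python3 -m crank '[[[-0.15,0.05,0.22,0,0,0],[0,0,0,-0.41,-0.12,0.61],[0,0,0,-0.41,-0.12,0.61],[0,0,0,-0.41,-0.12,0.61],[0,0,0,-0.41,-0.12,0.61],[0,0,0,-0.41,-0.12,0.61],[0,0,0,-0.41,-0.12,0.61],[0,0,0,-0.41,-0.12,0.61],[0,0,0,-0.41,-0.12,0.61],[0,0,0,-0.41,-0.12,0.61],[0,0,0,-0.41,-0.12,0.61],[0,0,0,-0.41,-0.12,0.61],[0,0,0,-0.41,-0.12,0.61],[0,0,0,0,0,0],[0,0,0,0,0,0]]]'
python3 - <<'E'
from h import *
p,u,yh,n=pod(); togo(p-.008*n,np.c_[-u,yh,-n])
E
```

```text
time: 10.13
ee_pos: [0.5512, 0.3383, 0.0862]
tcp_rot: [-148.2, 15.7, -97.8]
wrist_force: [17.7, -8.7, -7.5]
opening: 0.0131
grasp_force: 49.9
t 10.1333 pos [0.5512 0.3383 0.0862] rpy [-148.2   15.7  -97.8] q [ 37. -15. -31.  41. -12. -44.] shift/.02 [ 0.05  0.11 -0.24] turn/.12 [ 4.96  1.44 -7.3 ]
```

```bash
python3 -m crank '[[[0,0,0,0,0,0],[0,0,0,0,0,0],[0,0,0,0,0,0],[0,0,0,0,0,0],[-0.44,-0.13,0.65,0,0,0],[-0.44,-0.13,0.65,0,0,0],[-0.44,-0.13,0.65,0,0,0],[-0.44,-0.13,0.65,0,0,0],[-0.44,-0.13,0.65,0,0,0],[-0.44,-0.13,0.65,0,0,0],[-0.44,-0.13,0.65,0,0,0],[-0.44,-0.13,0.65,0,0,0],[0,0,0,0,0,0]]]' 0.6
python3 - <<'E'
from h import *
s=bot.get_obs()
# jar target: tool down, yaw ~104.5 ; hover
y=np.radians(104.5); R=np.c_[[np.cos(y),np.sin(y),0],[np.sin(y),-np.cos(y),0],[0,0,-1]]
togo((.467,0,.22),R)
im,m=snap('wrist','w4'); im2,M=snap('scene','s4'); t,T=snap('top','t4')
c=lambda im,x,y,w,h,W,H:cv2.resize(cv2.cvtColor(im[y:y+h,x:x+w],cv2.COLOR_RGB2BGR),(W,H),interpolation=cv2.INTER_CUBIC)
cv2.imwrite('pics/c4.png',np.hstack([c(im,0,0,560,420,400,300),c(im2,270,220,130,98,400,300)]))
E
```

```text
time: 11.22
ee_pos: [0.4789, 0.3211, 0.1943]
tcp_rot: [-148.2, 16.1, -97.4]
wrist_force: [0.5, -0.3, 1.0]
opening: 0.0514
grasp_force: 0.0
t 11.2167 pos [0.4789 0.3211 0.1943] rpy [-148.2   16.1  -97.4] q [ 41. -26. -27.  56. -14. -41.] shift/.02 [ -0.6  -16.05   1.29] turn/.12 [  6.06   3.49 -21.4 ]
```

View pics/c4.png

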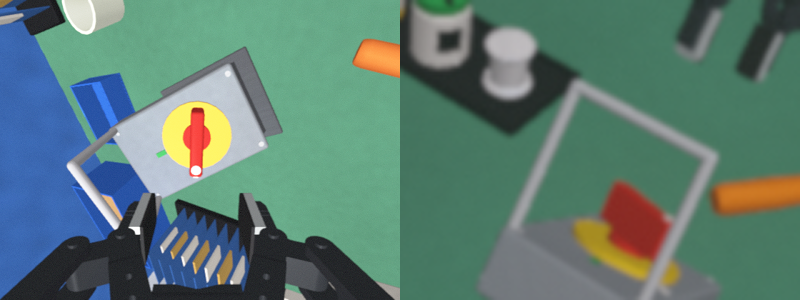

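```bash
python3 -m crank '[[[-0.03,-0.5,0.15,0.26,0.15,-0.93],[-0.03,-0.7,0.15,0.26,0.15,-0.93],[-0.03,-0.7,0.15,0.26,0.15,-0.93],[-0.03,-0.7,0.15,0.26,0.15,-0.93],[-0.03,-0.7,0.15,0.26,0.15,-0.93],[-0.03,-0.7,0.15,0.26,0.15,-0.93],[-0.03,-0.7,0.15,0.26,0.15,-0.93],[-0.03,-0.7,0.15,0.26,0.15,-0.93],[-0.03,-0.7,0.15,0.26,0.15,-0.93],[-0.03,-0.7,0.15,0.26,0.15,-0.93],[-0.03,-0.7,0.1,0.26,0.15,-0.93],[-0.03,-0.7,0.1,0.26,0.15,-0.93],[-0.03,-0.7,0.1,0.26,0.15,-0.93],[-0.03,-0.7,0.1,0.26,0.15,-0.93],[-0.03,-0.7,0.1,0.26,0.15,-0.93],[-0.03,-0.7,0,0.26,0.15,-0.93],[-0.03,-0.7,0,0.26,0.15,-0.93],[-0.03,-0.7,0,0.26,0.15,-0.93],[-0.03,-0.7,0,0.26,0.15,-0.93],[-0.03,-0.7,0,0.26,0.15,-0.93]]]' 1
python3 -m crank '[[[0,-0.7,0,0.26,0.15,-0.93],[0,-0.7,0,0.26,0.15,-0.93],[0,-0.7,0,0.26,0.15,-0.93],[0,0,0,0,0,0],[0,0,0,0,0,0],[0,0,0,0,0,0]]]'
cat >> h.py <<'E'
def down(d):
    y=np.radians(d); return np.c_[[np.cos(y),np.sin(y),0],[np.sin(y),-np.cos(y),0],[0,0,-1]]
def mask(im,lo,hi): return cv2.inRange(cv2.cvtColor(im,cv2.COLOR_RGB2HSV),np.array(lo),np.array(hi))
E
python3 - <<'E'
from h import *
togo((.467,0,.2),down(104.5))
im,m=snap('wrist','w5')
E
```

```text
time: 13.03
ee_pos: [0.4674, 0.0436, 0.2289]
tcp_rot: [179.7, 6.0, 123.6]
wrist_force: [0.3, -0.4, -0.3]
opening: 0.0852
grasp_force: 0.0
time: 13.53
ee_pos: [0.4672, 0.0023, 0.2294]
tcp_rot: [-179.7, -0.0, 104.8]
wrist_force: [-0.1, 0.6, -0.2]
opening: 0.0851
grasp_force: 0.0
t 13.5333 pos [0.4672 0.0023 0.2294] rpy [-179.7   -0.   104.8] q [ 0. -6.  2. 97. -0. 76.] shift/.02 [-0.01 -0.12 -1.47] turn/.12 [ 0.01 -0.04 -0.05]
```

View pics/w5.png

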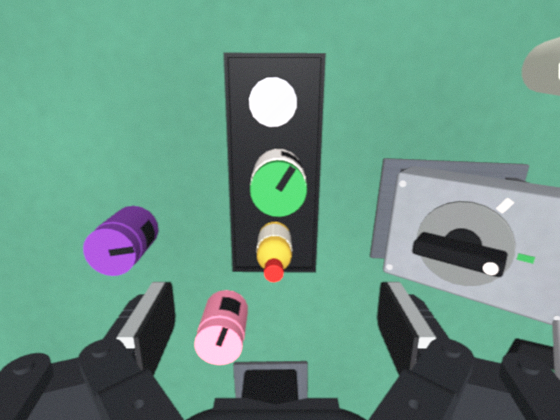

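```bash
python3 - <<'E'
from h import *
im=cv2.cvtColor(cv2.imread('pics/w5.png'),cv2.COLOR_BGR2RGB); m=bot.camera_model('wrist')
g=mask(im,(50,140,110),(75,255,255)); 
k,l,s,c=cv2.connectedComponentsWithStats(g); i=[i for i in range(1,k) if 150<c[i][1]<220 and s[i,4]>500][0]
cnt=max(cv2.findContours((l==i).astype(np.uint8),0,1)[0],key=len)
hull=cv2.convexHull(cnt)[:,0]; W=np.array([onz(m,u,v,.074)[:2] for u,v in hull])
(cx,cy),r=cv2.minEnclosingCircle(W.astype(np.float32)); print('lid',cx,cy,r)
cv2.drawContours(f:=np.zeros(g.shape,np.uint8),[cv2.convexHull(cnt)],-1,255,-1)
dk=(im.max(2)<90)&(f>0); ys,xs=np.nonzero(dk); P=np.array([onz(m,u,v,.074)[:2] for u,v in zip(xs,ys)])
v=P.mean(0)-[cx,cy]; print(len(P),v,np.degrees(np.arctan2(v[1],v[0])))
q=P-P.mean(0); e=np.linalg.svd(q)[2][0]; print('axis',np.degrees(np.arctan2(e[1],e[0])))
E
```

```text
lid 0.4701376259326935 0.0003267881111241877 0.02635227143764496
149 [0.00368998 0.01142015] 72.09377057481261
axis -106.85596137227549
```

```bash
python3 -m crank '[[[0.09,-0.12,-0.5,0,-0.04,0],[0,0,-0.9,0,0,0],[0,0,-0.9,0,0,0],[0,0,-0.9,0,0,0],[0,0,-0.9,0,0,0],[0,0,-0.9,0,0,0],[0,0,-0.9,0,0,0],[0,0,-0.9,0,0,0],[0,0,-0.9,0,0,0],[0,0,-0.9,0,0,0],[0,0,-0.9,0,0,0],[0,0,-0.9,0,0,0],[0,0,-0.8,0,0,0],[0,0,-0.7,0,0,0],[0,0,0,0,0,0],[0,0,0,0,0,0]]]'
```

```text
time: 14.92
ee_pos: [0.4681, 0.0003, -0.0084]
tcp_rot: [-180.0, 0.0, 104.8]
wrist_force: [-0.6, -0.2, 0.5]
opening: 0.0855
grasp_force: 0.0
```

```bash
python3 -m crank '[[[0,0,0,0,0,0],[0,0,0,0,0,0],[0,0,0,0,0,0],[0,0,0,0,0,0],[0,0,0,0,0,0],[0,0,0,0,0,0]]]' 0 30; python3 - <<'E'
from h import *
togo((.469,0,-.01),down(104.5))
E
```

```text
time: 15.42
ee_pos: [0.4694, -0.0001, -0.0064]
tcp_rot: [179.9, 0.1, 104.7]
wrist_force: [-3.0, -0.1, 5.4]
opening: 0.0529
grasp_force: 26.8
t 15.4167 pos [ 4.694e-01 -1.000e-04 -6.400e-03] rpy [1.799e+02 1.000e-01 1.047e+02] q [  0.  -5. -24.  71.  -0.  75.] shift/.02 [-0.02  0.   -0.18] turn/.12 [ 0.    0.02 -0.03]
```

```bash
python3 -m crank '[[[0,0,0.3,0,0,0],[0,0,0.6,0,0,0],[0,0,0.8,0,0,0],[0,0,0.8,0,0,0],[0,0,0.9,0,0,0],[0,0,0.9,0,0,0],[0,0,0.9,0,0,0],[0,0,0.9,0,0,0],[0,0,0.6,0,0,0],[0,0,0.3,0,0,0],[0,0,0,0,0,0]]]' 0 50
python3 -m crank '[[[0.1,-0.4,0,0,0,0.1],[0.2,-0.8,0,0,0,0.2],[0.23,-0.95,0,0,0,0.25],[0.23,-0.95,0,0,0,0.25],[0.23,-0.95,0,0,0,0.25],[0.23,-0.95,0,0,0,0.25],[0.23,-0.95,0,0,0,0.25],[0.23,-0.95,0,0,0,0.25],[0.23,-0.95,0,0,0,0.25],[0.23,-0.95,0,0,0,0.25],[0.23,-0.95,0,0,0,0.25],[0.23,-0.95,0,0,0,0.25],[0.23,-0.95,0,0,0,0.25],[0.23,-0.95,0,0,0,0.25],[0.23,-0.95,0,0,0,0.25],[0.23,-0.95,0,0,0,0.25],[0.23,-0.95,0,0,0,0.25],[0.23,-0.95,0,0,0,0.25],[0.23,-0.95,0,0,0,0.25]]]'
python3 -m crank '[[[0.2,-0.8,0,0,0,0.2],[0.1,-0.4,0,0,0,0.1],[0,0,0,0,0,0],[0,0,0,0,0,0],[0,0,0,0,0,0]]]'
python3 - <<'E'
from h import *
togo((.5588,-.3726,-.002),down(137.6))
im,m=snap('wrist','w6'); t,T=snap('top','t6')
for nm,i,mm in (('wrist',im,m),('top',t,T)):
    mk=mask(i,(100,140,80),(125,255,255))|mask(i,(0,0,180),(180,50,255)); k,l,s,c=cv2.connectedComponentsWithStats(mk)
    for a in range(1,k):
        X=onz(mm,*c[a],.008)
        if s[a,4]>100 and np.hypot(X[0]-.559,X[1]+.373)<.1: print(nm,c[a],s[a],X)
E
```

```text
time: 16.33
ee_pos: [0.4696, -0.0001, 0.1339]
tcp_rot: [179.8, 0.1, 104.7]
wrist_force: [0.1, -0.3, -2.4]
opening: 0.0526
grasp_force: 47.8
time: 17.92
ee_pos: [0.5528, -0.3478, 0.1308]
tcp_rot: [180.0, -0.1, 136.1]
wrist_force: [0.9, 0.1, -2.2]
opening: 0.0527
grasp_force: 47.7
time: 18.33
ee_pos: [0.5589, -0.3702, 0.132]
tcp_rot: [179.9, -0.0, 138.1]
wrist_force: [0.6, -0.1, -2.2]
opening: 0.0527
grasp_force: 47.7
t 18.3333 pos [ 0.5589 -0.3702  0.132 ] rpy [179.9  -0.  138.1] q [-34.  21.  20.  89.   0.   8.] shift/.02 [-0.01 -0.12 -6.7 ] turn/.12 [-0.01  0.01 -0.07]
wrist [271.8433147  238.96575282] [  197   157   158   190 11271] [ 0.58676071 -0.39853275  0.008     ]
top [387.00884956 196.83185841] [381 190  13  17 113] [ 0.56768952 -0.35478893  0.008     ]
```

```bash
cat > fit.py <<'E'
from h import *
def fitc(P):
    A=np.c_[2*P,np.ones(len(P))]; s=np.linalg.lstsq(A,(P**2).sum(1),rcond=None)[0]; return s[:2],np.sqrt(s[2]+s[0]**2+s[1]**2)
def ransac(P,r0,tol=.0025):
    best=None; g=np.random.default_rng(0)
    for _ in range(3000):
        c,r=fitc(P[g.choice(len(P),3,replace=False)])
        if abs(r-r0)<.004:
            k=abs(np.linalg.norm(P-c,axis=1)-r)<tol
            if best is None or k.sum()>best.sum(): best=k
    return *fitc(P[best]),best.sum(),len(P)
def lid(im,m,z):
    g=mask(im,(50,140,110),(75,255,255)); k,l,s,c=cv2.connectedComponentsWithStats(g); i=1+np.argmax(s[1:,4])
    cnt=max(cv2.findContours((l==i).astype(np.uint8),0,1)[0],key=len); h=cv2.convexHull(cnt)
    W=np.array([onz(m,u,v,z)[:2] for u,v in h[:,0]]); (cx,cy),r=cv2.minEnclosingCircle(W.astype(np.float32))
    f=np.zeros(g.shape,np.uint8); cv2.drawContours(f,[h],-1,255,-1)
    f=cv2.erode(f,np.ones((3,3)))
    ys,xs=np.nonzero((im.max(2)<90)&(f>0)); P=np.array([onz(m,u,v,z)[:2] for u,v in zip(xs,ys)])
    print('lid',c[i],s[i],(cx,cy,r)); 
    if len(P)>5:
        v=P.mean(0)-[cx,cy]; e=np.linalg.svd(P-P.mean(0))[2][0]; print('stripe',len(P),np.degrees(np.arctan2(v[1],v[0])),'axis',np.degrees(np.arctan2(e[1],e[0])))
def spot(im,m):
    b=mask(im,(100,140,80),(125,255,255)); ys,xs=np.nonzero(b)
    P=np.array([onz(m,u,v,.008)[:2] for u,v in zip(xs,ys)]); P=P[np.hypot(P[:,0]-.559,P[:,1]+.373)<.05]
    if len(P)>10: print('spot rim',ransac(P,.0285))
E
python3 - <<'E'
from fit import *
for n in ('w6','t6'):
    im=cv2.cvtColor(cv2.imread(f'pics/{n}.png'),cv2.COLOR_BGR2RGB); m=bot.camera_model('wrist' if n=='w6' else 'top')
    spot(im,m); lid(im,m,.2135)
im=cv2.cvtColor(cv2.imread('pics/top0.png'),cv2.COLOR_BGR2RGB); spot(im,bot.camera_model('top'))
E
```

```text
spot rim (array([ 0.5607779 , -0.37342058]), np.float64(0.03299787941241132), np.int64(970), 1177)
lid [272.81318133 349.93292835] [  197   294   159   115 12017] (0.5524589419364929, -0.36361387372016907, 0.023942982777953148)
stripe 2624 10.8157765403892 axis -85.56028548309435
spot rim (array([ 0.55976347, -0.37073956]), np.float64(0.03232834052884872), np.int64(27), 27)Traceback (most recent call last):
  File "<stdin>", line 4, in <module>
  File "fit.py", line 13, in lid
    g=mask(im,(50,140,110),(75,255,255)); k,l,s,c=cv2.connectedComponentsWithStats(g); i=1+np.argmax(s[1:,4])
                                                                                           ~~~~~~~~~^^^^^^^^^
    return _wrapfunc(a, 'argmax', axis=axis, out=out, **kwds)
    return bound(*args, **kwds)
ValueError: attempt to get argmax of an empty sequence
```

```bash
python3 -m crank '[[[0.06,-0.15,-0.5,0,0,-0.07],[0,0,-0.8,0,0,0],[0,0,-0.8,0,0,0],[0,0,-0.8,0,0,0],[0,0,-0.8,0,0,0],[0,0,-0.8,0,0,0],[0,0,-0.6,0,0,0],[0,0,-0.5,0,0,0],[0,0,-0.4,0,0,0],[0,0,-0.3,0,0,0],[0,0,-0.2,0,0,0],[0,0,0,0,0,0],[0,0,0,0,0,0],[0,0,0,0,0,0]]]'
```

```text
time: 19.6
ee_pos: [0.5607, -0.3743, 0.0032]
tcp_rot: [179.9, 0.1, 137.6]
wrist_force: [0.4, 0.2, -1.2]
opening: 0.0527
grasp_force: 47.7
```

```bash
python3 -m crank '[[[-0.03,0.05,-0.1,0,0,0],[0,0,0,0,0,0],[0,0,0,0,0,0]]]'; python3 -m crank '[[[0,0,-0.1,0,0,0],[0,0,0,0,0,0],[0,0,0,0,0,0]]]'
```

```text
time: 19.85
ee_pos: [0.5597, -0.3731, 0.0005]
tcp_rot: [179.9, 0.1, 137.6]
wrist_force: [0.3, -0.0, -2.9]
opening: 0.0525
grasp_force: 47.7
time: 20.1
ee_pos: [0.5596, -0.3731, -0.0018]
tcp_rot: [179.9, 0.0, 137.6]
wrist_force: [0.3, -0.2, -2.7]
opening: 0.0525
grasp_force: 47.7
```

```bash
python3 -m crank '[[[0,0,-0.06,0,0,0],[0,0,0,0,0,0],[0,0,0,0,0,0]]]';  python3 -m crank '[[[0,0,-0.06,0,0,0],[0,0,0,0,0,0],[0,0,0,0,0,0]]]'
```

```text
time: 20.35
ee_pos: [0.5599, -0.3733, -0.0022]
tcp_rot: [179.9, 0.1, 137.6]
wrist_force: [-2.1, 1.4, 2.5]
opening: 0.0525
grasp_force: 48.1
time: 20.6
ee_pos: [0.5599, -0.3733, -0.0023]
tcp_rot: [179.9, 0.1, 137.6]
wrist_force: [-4.4, 2.7, 11.7]
opening: 0.0523
grasp_force: 48.9
```

```bash
python3 -m crank '[[[0,0,0.06,0,0,0],[0,0,0,0,0,0]]]'; python3 -m crank '[[[0,0,0,0,0,0],[0,0,0,0,0,0],[0,0,0,0,0,0],[0,0,0,0,0,0],[0,0,0,0,0,0],[0,0,0.5,0,0,0],[0,0,0.8,0,0,0],[0,0,1,0,0,0],[0,0,1,0,0,0],[0,0,1,0,0,0],[0,0,1,0,0,0],[0,0,1,0,0,0],[0,0,1,0,0,0],[0,0,1,0,0,0],[0,0,1,0,0,0],[0,0,0.7,0,0,0],[0,0,0,0,0,0],[0,0,0,0,0,0]]]' 1
python3 - <<'E'
from fit import *
im,m=snap('wrist','w7'); lid(im,m,.078)
p,u,yh,n=pod(); togo(p+.13*n,np.c_[-u,yh,-n]@Ro.from_euler('z',-60,degrees=True).as_matrix())
im2,_=snap('scene','s7')
cv2.imwrite('pics/c7.png',np.hstack([cv2.resize(cv2.cvtColor(im,cv2.COLOR_RGB2BGR),(400,300)),cv2.resize(cv2.cvtColor(im2[150:225,160:260],cv2.COLOR_RGB2BGR),(400,300),interpolation=cv2.INTER_CUBIC)]))
E
```

```text
time: 20.77
ee_pos: [0.5599, -0.3733, -0.0022]
tcp_rot: [179.9, 0.1, 137.6]
wrist_force: [-2.5, 0.8, 5.3]
opening: 0.0526
grasp_force: 48.2
time: 22.27
ee_pos: [0.5601, -0.3733, 0.1981]
tcp_rot: [179.9, 0.2, 137.6]
wrist_force: [0.5, -0.1, -0.5]
opening: 0.0854
grasp_force: 0.0
lid [274.63500374 196.2973074 ] [ 245  165   62   61 2674] (0.5605465769767761, -0.37279438972473145, 0.026206007227301598)
stripe 189 104.25336221372667 axis -74.0264372357233
t 22.3167 pos [ 0.5597 -0.3731  0.1968] rpy [179.9   0.  137.6] q [-34.  23.  29.  97.   0.   9.] shift/.02 [-4.18 34.56 -0.11] turn/.12 [-4.17 -4.45 16.63]
```

```bash
python3 -m crank '[[[-0.3,0.4,0.2,0,0,0],[-0.3,0.8,0.2,0,0,0],[-0.3,0.95,0.2,0,0,0],[-0.3,0.95,0.2,0,0,0],[-0.3,0.95,0.2,0,0,0],[-0.3,0.95,0.2,0,0,0],[-0.3,0.95,0.2,0,0,0],[-0.3,0.95,0.2,0,0,0],[-0.3,0.95,0.2,0,0,0],[-0.3,0.95,0.2,0,0,0],[-0.3,0.95,0.2,0,0,0],[-0.3,0.95,0.2,0,0,0],[-0.3,0.95,0.2,0,0,0],[-0.3,0.95,0.2,0,0,0],[-0.3,0.95,0.2,0,0,0],[-0.3,0.95,0.2,0,0,0],[-0.3,0.95,0.2,0,0,0],[0,0.95,0,0,0,0],[0,0.95,0,0,0,0],[0,0.95,0,0,0,0]]]' 0.6
python3 -m crank '[[[0.05,0.9,0,-0.23,-0.25,0.92],[0.05,0.9,0,-0.23,-0.25,0.92],[0.05,0.9,0,-0.23,-0.25,0.92],[0.05,0.9,0,-0.23,-0.25,0.92],[0.05,0.9,0,-0.23,-0.25,0.92],[0.05,0.9,0,-0.23,-0.25,0.92],[0.05,0.9,0,-0.23,-0.25,0.92],[0.05,0.9,0,-0.23,-0.25,0.92],[0.05,0.9,0,-0.23,-0.25,0.92],[0.05,0.9,0,-0.23,-0.25,0.92],[0.05,0.9,0,-0.23,-0.25,0.92],[0.05,0.9,0,-0.23,-0.25,0.92],[0.05,0.9,0,-0.23,-0.25,0.92],[0.05,0.9,0,-0.23,-0.25,0.92],[0.05,0.9,0,-0.23,-0.25,0.92],[0.05,0.9,0,-0.23,-0.25,0.92],[0.05,0.9,0,-0.23,-0.25,0.92],[0.05,0.5,0,-0.23,-0.25,0.92],[0,0,0,0,0,0],[0,0,0,0,0,0]]]'
python3 - <<'E'
from h import *
p,u,yh,n=pod(); togo(p+.12*n,np.c_[-u,yh,-n]@Ro.from_euler('z',-60,degrees=True).as_matrix())
E
```

```text
time: 24.03
ee_pos: [0.4566, -0.006, 0.2647]
tcp_rot: [180.0, 0.0, 137.6]
wrist_force: [0.7, -0.7, -0.8]
opening: 0.0513
grasp_force: 0.0
time: 25.7
ee_pos: [0.4748, 0.3082, 0.2642]
tcp_rot: [-149.0, 17.2, -99.6]
wrist_force: [-0.2, 0.3, -0.3]
opening: 0.0513
grasp_force: 0.0
t 25.7 pos [0.4748 0.3082 0.2642] rpy [-149.    17.2  -99.6] q [ 40. -26. -19.  64. -13. -39.] shift/.02 [ 0.34  0.58 -3.9 ] turn/.12 [-0.08 -0.01  0.08]
```

View pics/c7.png

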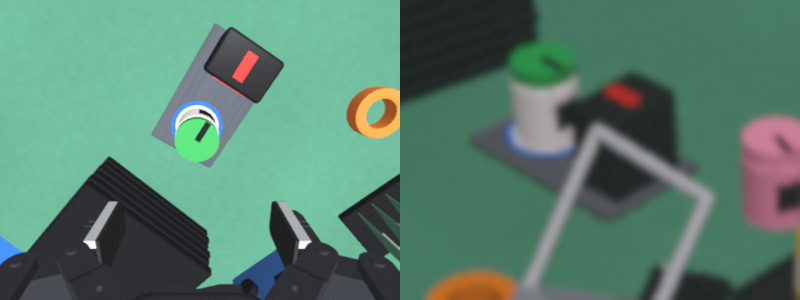

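```bash
python3 -m crank '[[[0.17,0.29,-0.9,-0.08,0,0.08],[0.17,0.29,-1,0,0,0],[0,0,-1,0,0,0],[0,0,-1,0,0,0],[0,0,0,0,0,0],[0,0,0,0,0,0]]]'
python3 - <<'E'
from h import *
p,u,yh,n=pod(); togo(p-.003*n,np.c_[-u,yh,-n]@Ro.from_euler('z',-60,degrees=True).as_matrix())
im,m=snap('wrist','w8'); r=mask(im,(0,170,100),(6,255,255)); ys,xs=np.nonzero(r); print(xs.min(),xs.max(),xs.mean(),ys.min(),ys.max())
for a in (0,60):
    c,s=np.cos(np.radians(a)),np.sin(np.radians(a)); d=c*u+s*yh; print(a,proj(m,p+.042*n+.035*d),proj(m,p+.042*n-.035*d))
E
```

```text
time: 26.2
ee_pos: [0.4821, 0.3196, 0.1863]
tcp_rot: [-148.9, 16.5, -99.0]
wrist_force: [0.1, -0.0, -0.3]
opening: 0.0514
grasp_force: 0.0
t 26.2 pos [0.4821 0.3196 0.1863] rpy [-148.9   16.5  -99. ] q [ 41. -26. -27.  56. -14. -40.] shift/.02 [ 3.36  1.   -5.04] turn/.12 [ 0.01 -0.02 -0.  ]
254 292 273.0748367654445 159 255
0 (np.float64(234.3911056547305), np.float64(236.38712964024788)) (np.float64(320.0598756571348), np.float64(189.79814177205603))
60 (np.float64(276.18858557130096), np.float64(258.25923623357613)) (np.float64(276.37841079197244), np.float64(164.78297709259726))
```

Aligned (bar off, at x≈273–276). Advance, grip, turn back, release, retreat.

```bash
python3 -m crank '[[[0.48,0.14,-0.72,0,0,0],[0.48,0.14,-0.72,0,0,0],[0.48,0.14,-0.72,0,0,0],[0.48,0.14,-0.72,0,0,0],[0.48,0.14,-0.72,0,0,0],[0.48,0.14,-0.72,0,0,0],[0.48,0.15,-0.72,0,0,0],[0,0,0,0,0,0],[0,0,0,0,0,0]]]'
python3 -m crank '[[[0,0,0,0,0,0],[0,0,0,0,0,0],[0,0,0,0,0,0],[0,0,0,0,0,0],[0,0,0,0,0,0],[0,0,0,0,0,0]]]' 0 40
```

```text
time: 27.0
ee_pos: [0.5501, 0.3402, 0.0872]
tcp_rot: [-148.8, 16.6, -98.9]
wrist_force: [-0.2, -0.1, 0.1]
opening: 0.0507
grasp_force: 0.0
time: 27.5
ee_pos: [0.5505, 0.3404, 0.0887]
tcp_rot: [-148.6, 16.7, -98.8]
wrist_force: [-1.9, -2.1, 6.5]
opening: 0.0128
grasp_force: 41.7
```

```bash
python3 -m crank '[[[0,0,0.05,0,0,0],[0,0,0,0.41,0.12,-0.61],[0,0,0,0.41,0.12,-0.61],[0,0,0,0.41,0.12,-0.61],[0,0,0,0.41,0.12,-0.61],[0,0,0,0.41,0.12,-0.61],[0,0,0,0.41,0.12,-0.61],[0,0,0,0.41,0.12,-0.61],[0,0,0,0.41,0.12,-0.61],[0,0,0,0.41,0.12,-0.61],[0,0,0,0.41,0.12,-0.61],[0,0,0,0.41,0.12,-0.61],[0,0,0,0.41,0.12,-0.61],[0,0,0,0,0,0],[0,0,0,0,0,0]]]'
python3 -m crank '[[[0,0,0,0,0,0],[0,0,0,0,0,0],[0,0,0,0,0,0],[0,0,0,0,0,0],[-0.44,-0.13,0.65,0,0,0],[-0.44,-0.13,0.65,0,0,0],[-0.44,-0.13,0.65,0,0,0],[-0.44,-0.13,0.65,0,0,0],[-0.44,-0.13,0.65,0,0,0],[-0.44,-0.13,0.65,0,0,0],[-0.44,-0.13,0.65,0,0,0],[-0.44,-0.13,0.65,0,0,0],[0,0,0,0,0,0],[0,0,0,0,0,0],[0,0,0,0,0,0]]]' 0.6
python3 - <<'E'
from fit import *
p,u,yh,n=pod(); togo(p+.1*n,np.c_[-u,yh,-n])
im,m=snap('wrist','w9'); r=mask(im,(0,170,100),(6,255,255)); ys,xs=np.nonzero(r); print(xs.min(),xs.max(),xs.mean(),ys.min(),ys.max())
for a in (0,60):
    c,s=np.cos(np.radians(a)),np.sin(np.radians(a)); d=c*u+s*yh; print(a,proj(m,p+.042*n+.035*d),proj(m,p+.042*n-.035*d))
t,T=snap('top','t9')
k,l,s,c=cv2.connectedComponentsWithStats(mask(t,(50,120,80),(70,255,255)))
[print(c[i],s[i,4],onz(T,*c[i],.078)) for i in range(1,k) if 60<s[i,4]<400]
# change between first and last top pictures, away from arm
d=cv2.absdiff(cv2.imread('pics/top0.png'),cv2.imread('pics/t9.png')).max(2); k,l,s,c=cv2.connectedComponentsWithStats((d>70).astype(np.uint8)); [print('chg',c[i].round(),s[i]) for i in range(1,k) if s[i,4]>25]
E
```

```text
time: 28.75
ee_pos: [0.5521, 0.3387, 0.0896]
tcp_rot: [179.3, 35.3, -165.4]
wrist_force: [15.0, -7.9, 0.6]
opening: 0.0131
grasp_force: 42.8
time: 30.0
ee_pos: [0.4793, 0.3196, 0.1904]
tcp_rot: [179.1, 35.0, -165.2]
wrist_force: [-0.1, 0.2, -0.5]
opening: 0.0511
grasp_force: 0.0
t 30.0 pos [0.4793 0.3196 0.1904] rpy [ 179.1   35.  -165.2] q [ 41. -26. -27.  56. -14.  22.] shift/.02 [ 0.67  0.17 -1.02] turn/.12 [-0.1  -0.03  0.14]
254 291 272.7211386399578 160 255
0 (np.float64(275.6816018002522), np.float64(254.65285947252735)) (np.float64(273.55414433104784), np.float64(162.60793262653468))
60 (np.float64(316.3186253262294), np.float64(232.3068083198785)) (np.float64(231.186934741384), np.float64(188.0598493216343))
[399.13488372 195.42790698] 215 [ 0.55882517 -0.37335548  0.078     ]
chg [394. 199.] [385 189  20  20 299]
chg [267. 226.] [258 217  19  19 258]
chg [140. 230.] [114 219  45  28 456]
chg [163. 221.] [159 218   8   7  30]
chg [168. 342.] [ 101  242  162  178 9185]
chg [149. 255.] [143 248  12  16  75]
chg [157. 274.] [153 268   9  13  68]
chg [171. 289.] [165 279  13  21  62]
chg [ 31. 335.] [ 19 323  28  27 364]
chg [  2. 339.] [  0 326   9  33 107]
chg [ 58. 345.] [ 48 337  19  17 111]
chg [ 66. 396.] [   0  355  166   65 6956]
chg [265. 366.] [247 360  34  17 179]
chg [233. 375.] [227 366  14  19 154]
chg [255. 376.] [247 370  18  12 116]
chg [292. 383.] [288 381   9   5  30]
chg [301. 393.] [296 383  11  22 129]
chg [176. 414.] [166 405  22  15 197]
```

```bash
python3 -c "
from workcell import bot
print(bot.job_done())"
```

```text
the job is handed in; nothing more can be done
None
```

I switched the scanner off, stood the green-lidded jar released about 1 mm from the middle of the scan spot with its code facing the window to within about 2°, and turned the scanner back on. The job was handed in at about 30 s; `job_done()` returned no verdict, but the last camera images show the switch on and no other object moved.

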